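Put the goldsmith's forming tools back in their rests

ROBOT

A 6-joint arm with a two-finger parallel gripper is mounted at the origin on the work surface. World frame = base frame: x ahead of the robot, y to its left, z up, the work surface at z = 0. Lengths are in m, angles in rad, forces in N, time in s.
With the tool pointing down it reaches from about 0.3 to 0.875 m from the base axis. Payload 6.4 kg.
Tool frame: the origin (TCP) lies at the very end of the fingers, on their centre line; the grasp point (between the pads) lies 19 mm behind it; z points along the fingers, y is the line along which they close (so a half turn about z gives the same grasp; the last joint's range is limited). The gripper opens to 85 mm and grips with 20 to 120 N. Pads are 22 mm wide; open, the fingers measure 114 mm over their backs; the gripper's body (76 mm by 85 mm) begins 54 mm behind the grasp point. The pads swing forward as they close: fully open they stand 13 mm farther back than shut.
Start: joints at [-1.448, 0.181, 1.607, -0, 1.354, -0.206], TCP at [0.186, -0.544, 0.231] pointing down, gripper open.
Joint ranges: [-2.99, 2.99], [-0.89, 2.07], [0.3, 2.58], [-1.14, 4.28], [0, 2.63], [-3.12, 3.12]. Speed limits (rad/s): [2.57, 2.57, 3.01, 3.14, 3.14, 3.14].

INTERFACE

Orientations are given as a unit quaternion [w, x, y, z].
In Python, from bench import ctrl gives the robot as it stands.
- The arm moves only by the tool jog_arm, never from a script. Its argument "series" is a list that holds one entry, the list of rows, each a list of 7 numbers: the shift along the tool's x, y, z in mm, then the turn, a rotation vector about the tool's x, y, z in rad, then the finger opening in mm, from 0 to 85.4. In form: [[[tx, ty, tz, rx, ry, rz, gripper], ...]]. A call has exactly 10 rows; each row shifts and turns the commanded pose from where the row before left it, along the tool's axes as they then stand; what a row does not reach is not made up. A row lasts 1/10 s, in which the tool goes at most 50 mm and 8.59 degrees, less where a joint would pass 70% of its speed; a pose out of reach is approached as far as the arm can. A call with a gripper value outside its range is refused whole. The fingers move at their own pace and stop on an object; the grip force is fixed at half the most. Time passes only in rows, so rows that do not move let the fingers close, or fill a call up. It gives the time, the measured TCP pose, the force, the opening and the grip force at its end, in the units of the state.
- ctrl.get_obs(): the state, without advancing time (a new reading comes with each control period).
- ctrl.camera(name): name is "side" or "top"; returns a dict with "frame" (400x640x3 uint8, blue, green, red), "z_map" (400x640 float32, m along the optical axis (not along the pixel's ray), 0 where there is no reading), "fx", "fy", "cx", "cy" (pixels), "k1" (the pictures are not rectified: a ray, as slopes to the right and down, at radius r is drawn at 1 + k1 r^2 times it, then the intrinsics apply), "xyz" and "rotation" of the camera in the world. Camera axes: x right, y down, z forward; pixel columns grow to the right and rows downward; lengths in m; the calibration is good to about 2 mm. A picture is of the moment at which its call begins.
- ctrl.hand_in(): hands the job in; it is judged then, once.
The state is a dict: "time_s": time; "q": joint angles; "dq": joint speeds; "joint_efforts": joint torques, N m; "eef_pos": TCP position; "eef_rot": TCP orientation; "wrist_force": force on the tool from outside, world axes, zero at the start; "torque": the same for the moment, N m; "opening": opening from 0.0 (shut) to 1.0 (fully open); "grasp_force": force on a finger pad.
Only numpy, scipy, OpenCV 4.12 (cv2) and the standard library are available. Lean on these libraries where they do the work, as an engineer would, in place of code of your own. Each camera call takes 0.05 s, during which the arm holds its last target. There are 200 camera calls.

TASK

Clear up the jeweller's bench: put each of the four steel forming tools (round block, square block, grooved oblong block and long draw plate) into the low wooden rest that matches its shape and size, lying flat on the felt inside the rim, top side up. Set each down gently rather than dropping it, and leave the little glass jar and the eye loupe standing where they are.

Things in the scene. Friction and masses are not known exactly. Their poses are not given: they have to be found in the camera images.
- round_block: Round flat steel bench block, a disc 56 mm in diameter and 22 mm high, 0.42 kg, flat on the bench. Origin: centre of its underside; z up.
- square_block: Square steel doming block, 52 x 52 mm and 24 mm high, with four round dark hollows on top, 0.5 kg, flat on the bench. Origin: centre of its underside; x and y along its sides, z up.
- groove_block: Oblong steel block, 70 mm (its x) by 38 mm (its y) and 26 mm high, with four grooves across the top 6 mm (below, the sides are plain for 20 mm), 0.45 kg, flat on the bench. Origin: centre of its underside; z up.
- draw_plate: Draw plate: long slim steel bar 110 mm (its x) by 30 mm (its y) and 12 mm high, with three rows of tiny dark holes on top, 0.31 kg, flat on the bench. Origin: centre of its underside; z up.
- round_rest: Low pale-wood rest with a grey felt floor and a thin rim all round, fixed to the bench. Felt floor 3 mm, rim top 7 mm above the bench; rim 5 mm wide. Origin: centre of its underside, on the bench. The round one: inside 72 mm in diameter, outside 82 mm; for the round block.
- square_rest: Low pale-wood rest with a grey felt floor and a thin rim all round, fixed to the bench. Felt floor 3 mm, rim top 7 mm above the bench; rim 5 mm wide. Origin: centre of its underside, on the bench. The square one: inside 68 x 68 mm, outside 78 x 78 mm; for the square block.
- groove_rest: Low pale-wood rest with a grey felt floor and a thin rim all round, fixed to the bench. Felt floor 3 mm, rim top 7 mm above the bench; rim 5 mm wide. Origin: centre of its underside, on the bench. The shorter oblong one: inside 86 mm (its x) by 54 mm (its y), outside 96 x 64 mm; for the grooved block, either way round.
- draw_rest: Low pale-wood rest with a grey felt floor and a thin rim all round, fixed to the bench. Felt floor 3 mm, rim top 7 mm above the bench; rim 5 mm wide. Origin: centre of its underside, on the bench. The long slim one: inside 126 mm (its x) by 46 mm (its y), outside 136 x 56 mm; for the draw plate, either way round.
- jar: Small brown glass jar with a brass cap, 36 mm in diameter, 44 mm high, loose, standing among the work; to be left alone. Origin: centre of its underside. (The other tools on the bench stand outside the area where the work and the rests lie.)
- loupe: Black eye loupe, a round cone 34 mm across at the foot and 30 mm high, loose, standing among the work; to be left alone. Origin: centre of its underside.

How it is judged:
By the outcome, as a careful person would: the job done as asked, in the order asked, and still so for the second after the job is handed in, with the robot touching nothing.
It also fails if it takes over 93 s, if anything falls off the work surface, if the arm or the gripper's body presses on something with over 40 N, if the wrist force passes 120 N, or if a joint passes its speed limit or range.

## Working session

There is one attempt and no reset: what is moved stays moved. The work goes in short steps, Python scripts to look and compute and a tool call to move; the robot and the scene stay as the last step left them, time stands still between calls to the robot, and variables do not carry over. Pictures are saved under pics/ and viewed, at most 14 in all, crops included, and the job is handed in when it is done.

Besides the shell and the picture viewer there is one more tool, called after "Request:" as name([rows], argument=value, ...), one row to a line, values as JSON. jog_arm: Moves the arm, as the interface text tells. Its arguments: {"type":"object","properties":{"series":{"type":"array"}},"required":["series"]}

```bash
ls; mkdir -p pics
python3 - <<'E'
from bench import ctrl
import cv2,numpy as np,pickle
print(ctrl.get_obs())
for n in ("top","side"):
    c=ctrl.camera(n); cv2.imwrite(f"pics/{n}0.png",c["frame"]); pickle.dump(c,open(f"{n}0.pkl","wb"))
    print(n,{k:v for k,v in c.items() if k not in("frame","z_map")},(c["z_map"]>0).mean())
E
```

```text
pics
{'time_s': 0.0, 'q': array([-1.44830277e+00,  1.81575242e-01,  1.60798994e+00, -7.51036533e-06,
        1.35377162e+00, -2.06341650e-01]), 'dq': array([-7.46588290e-04, -4.40891144e-04, -8.11090806e-05, -8.06589577e-04,
       -2.59210645e-04, -6.24524043e-04]), 'joint_efforts': array([-9.36072502e-04, -4.44875050e+01, -3.51337874e+01, -5.32105860e-04,
        9.09333816e-03, -1.93322542e-06]), 'eef_pos': array([ 0.18561549, -0.54364842,  0.23037364]), 'eef_rot': array([-8.71462976e-04,  9.86513340e-01,  1.63678556e-01,  3.28870602e-05]), 'wrist_force': array([ 0.32522686, -0.48230124,  0.20245202]), 'torque': array([ 0.01406409, -0.01267114, -0.05227604]), 'grasp_force': 0.0, 'opening': 1.0021445107017406}
top {'fx': 408.9880788556501, 'fy': 408.9880788556501, 'cx': 323.4479572534718, 'cy': 198.55519249097313, 'k1': 0.025933172684882596, 'xyz': array([ 0.38448769, -0.0244149 ,  0.8757912 ]), 'rotation': array([-0.07424847,  0.70458997, -0.70430657,  0.04463625])} 0.99583984375
side {'fx': 365.27893841030226, 'fy': 365.27893841030226, 'cx': 318.0976532651642, 'cy': 198.24950996851845, 'k1': -0.07007107744727868, 'xyz': array([0.24130388, 0.56726811, 0.46739172]), 'rotation': array([ 0.10804914, -0.20395208,  0.85631577, -0.46200892])} 0.9959453125
```

View pics/top0.png

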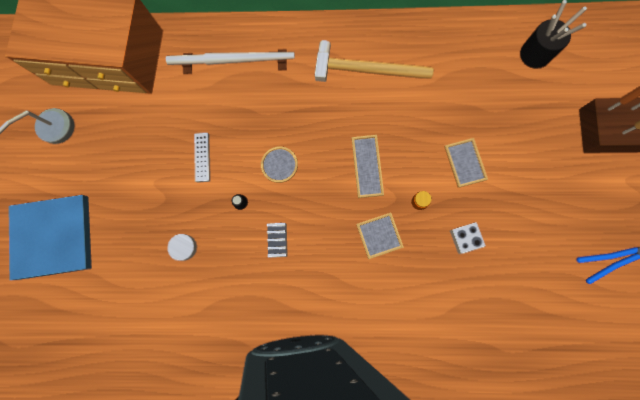

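View pics/side0.png

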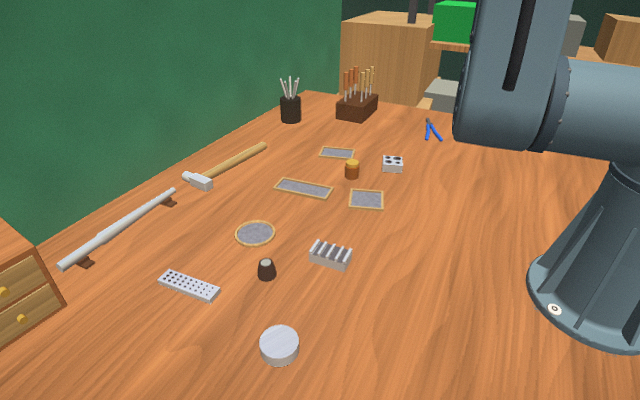

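Top view: draw plate (202,157), loupe (239,201), round block (181,247), groove block (277,240), round rest (279,164), draw rest (368,166), square rest (380,235), jar (422,200), groove rest (466,162), square block (468,237). The side view shows the same, all lying flat and right side up.

```bash
cat > h.py <<'E'
import numpy as np,cv2,pickle
from scipy.spatial.transform import Rotation as R
def rays(c,uv):
    uv=np.asarray(uv,float).reshape(-1,1,2)
    K=np.array([[c["fx"],0,c["cx"]],[0,c["fy"],c["cy"]],[0,0,1]])
    p=cv2.undistortPoints(uv,K,np.array([c["k1"],0,0,0,0])).reshape(-1,2)
    q=c["rotation"]; M=R.from_quat([q[1],q[2],q[3],q[0]]).as_matrix()
    return np.c_[p,np.ones(len(p))]@M.T
def bydepth(c,uv):
    uv=np.asarray(uv,int).reshape(-1,2)
    return c["xyz"]+rays(c,uv)*c["z_map"][uv[:,1],uv[:,0]][:,None]
def onplane(c,uv,h):
    d=rays(c,uv); return c["xyz"]+d*((h-c["xyz"][2])/d[:,2])[:,None]
def tri(c1,u1,c2,u2):
    d1=rays(c1,u1)[0];d2=rays(c2,u2)[0]
    A=np.c_[d1,-d2]; s=np.linalg.lstsq(A,c2["xyz"]-c1["xyz"],rcond=None)[0]
    a=c1["xyz"]+s[0]*d1;b=c2["xyz"]+s[1]*d2
    return (a+b)/2,np.linalg.norm(a-b)
E
python3 - <<'E'
from h import *
T=pickle.load(open("top0.pkl","rb"));S=pickle.load(open("side0.pkl","rb"))
t=dict(draw=(202,157),loupe=(239,201),round=(181,247),groove=(277,240),rrest=(279,164),drest=(368,166),srest=(380,235),jar=(422,200),grest=(466,162),square=(468,237))
s=dict(draw=(188,285),round=(280,339),groove=(331,250),rrest=(255,233),drest=(303,188),srest=(366,199),grest=(337,153),square=(393,160))
sat={n:cv2.cvtColor(c["frame"],cv2.COLOR_BGR2HSV)[...,1] for n,c in(("T",T),("S",S))}
for n in t:
    for nm,c,pp in(("T",T,t),("S",S,s)):
        if n not in pp: continue
        u,v=pp[n]; w=36
        m=np.zeros((400,640),np.uint8); m[v-w:v+w,u-w:u+w]=(sat[nm][v-w:v+w,u-w:u+w]<110)
        k,l=cv2.connectedComponents(m)
        near=l[v-8:v+9,u-8:u+9]; near=near[near>0]
        if len(near)==0: print(n,nm,"none");continue
        L=np.bincount(near).argmax(); mm=(l==L).astype(np.uint8)
        ys,xs=np.nonzero(mm); P=bydepth(c,np.c_[xs,ys])
        h=np.percentile(P[:,2],90 if 'rest' not in n else 50)
        if 'rest' not in n: k=P[:,2]>h-.006; 
        else: k=np.ones(len(P),bool)
        uv=np.c_[xs,ys][k]
        Q=onplane(c,uv,np.median(P[k,2]))[:,:2]
        r=cv2.minAreaRect((Q*1000).astype(np.float32))
        ang=r[2]+(90 if r[1][1]>r[1][0] else 0)
        print(n,nm,"px",np.median(uv,0),"z",(np.median(P[k,2])*1000).round(1),"c",np.round(r[0],1),"size",np.round(r[1],1),"longang",round(ang,1),"spread z",np.round(np.percentile(P[:,2]*1000,[5,50,95]),1))
# bench z check
print(bydepth(T,[(330,290),(320,200),(230,230),(520,200)])[:,2],bydepth(S,[(300,300),(400,250),(250,260)])[:,2])
print("loupe,jar", bydepth(T,[t['loupe'],t['jar']]))
for n in s: print(n,tri(T,t[n],S,s[n]))
a=cv2.resize(T["frame"][120:270,160:500],None,fx=2.35,fy=2.35,interpolation=cv2.INTER_CUBIC);cv2.imwrite("pics/c1.png",a)
E
```

```text
draw T px [202. 157.] z 11.9 c [626.  280.7] size [109.8  30.9] longang 3.2 spread z [ 0.9 11.7 14.3]
draw S px [189. 285.] z 13.9 c [626.3 284.3] size [114.5  33.8] longang 4.0 spread z [ 3.6 13.6 15.3]
loupe T px [237. 200.] z 30.2 c [524.9 193.9] size [23.4 22.5] longang 27.1 spread z [12.4 28.9 32.8]
round T px [180.5 247. ] z 22.2 c [428.6 312. ] size [52.2 57.3] longang 90.0 spread z [12.4 22.  24.4]
round S px [278. 342.] z 24.1 c [428.6 314.5] size [54.7 56.7] longang 119.2 spread z [ 6.9 23.8 25.4]
groove T px [276. 239.] z 24.3 c [443.2 110.6] size [69.3 38. ] longang 1.2 spread z [13.4 21.7 27.6]
groove S px [331. 251.] z 25.0 c [443.9 112.5] size [72.7 48.3] longang 2.0 spread z [ 2.9 21.8 28.2]
rrest T px [279. 164.] z 3.3 c [610.7 111.1] size [71.2 68.1] longang 89.7 spread z [0.7 3.3 5.9]
rrest S px [254. 233.] z 5.0 c [613.9 110.8] size [73.6 69.3] longang 55.8 spread z [3.8 5.  6.8]
drest T px [367. 166.] z 3.3 c [605.3 -82.5] size [126.2  46.4] longang 5.5 spread z [0.8 3.3 6. ]
drest S px [304. 188.] z 5.2 c [610.4 -88.2] size [131.6  51. ] longang 5.7 spread z [3.
[... 831 characters left out ...]
array([0.62716648, 0.28233631, 0.00924237]), np.float64(0.0027947823263064857))
round (array([0.42785604, 0.31000946, 0.0249387 ]), np.float64(0.0013324951203784357))
groove (array([0.44284182, 0.10849365, 0.02563237]), np.float64(0.002236096039160156))
rrest (array([0.61038896, 0.11091335, 0.0057002 ]), np.float64(0.001087175735842305))
drest (array([ 0.60560201, -0.08380466,  0.00577365]), np.float64(0.0032489719434195103))
srest (array([ 0.45467094, -0.10726433,  0.00586635]), np.float64(0.0016014814438636976))
grest (array([ 0.61203915, -0.29454507,  0.00503098]), np.float64(0.0011186241196988718))
square (array([ 0.44793586, -0.28360247,  0.02691011]), np.float64(0.0010727493748069132))
```

View pics/c1.png

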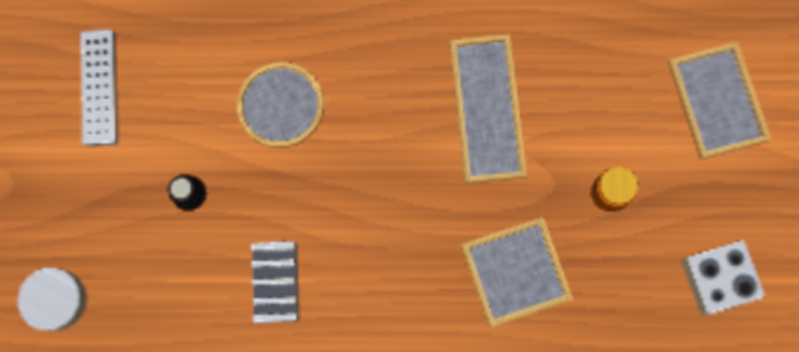

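Crop confirms the shapes and yaws: blocks and rests are all clear of one another and of the loupe and jar. I'll start with the square block.

Request:
jog_arm([
  [[32,-17,12,0,0,0.03,85],[33,-17,12,0,0,0,85],[33,-17,12,0,0,0,85],[33,-17,12,0,0,0,85],[33,-17,12,0,0,0,80],[33,-17,12,0,0,0,75],[33,-17,12,0,0,0,70],[33,-17,12,0,0,0,70],[33,-17,12,0,0,0,70],[31,-18,12,0,0,0,70]],
])

```text
time_s: 1.1
eef_pos: [0.448, -0.2824, 0.1106]
eef_rot: [-0.0, 0.989, 0.149, -0.0]
wrist_force: [0.7, -0.2, -0.6]
opening: 0.819
grasp_force: 0.0
```

```bash
cat > d.py <<'E'
import sys,numpy as np
from bench import ctrl
from scipy.spatial.transform import Rotation as R
def st():
    o=ctrl.get_obs();q=o["eef_rot"];M=R.from_quat([q[1],q[2],q[3],q[0]])
    return o,M
def delta(x,y,z,a):
    o,M=st();a=np.radians(a)
    G=R.from_matrix(np.array([[np.cos(a),np.sin(a),0],[np.sin(a),-np.cos(a),0],[0,0,-1]]))
    print("t",round(o["time_s"],2),"pos",(o["eef_pos"]*1000).round(1),"yaw",np.degrees(np.arctan2(*M.as_matrix()[[1,0],0])).round(1),"F",o["wrist_force"].round(1),"open",round(o["opening"]*85.4,1),"grip",round(o["grasp_force"],1),"q",o["q"].round(2))
    d=np.array([x,y,z])-o["eef_pos"]*1000
    print("  shift after turn",G.inv().apply(d).round(1),"now-axes",M.inv().apply(d).round(1),"turn",(M.inv()*G).as_rotvec().round(3))
delta(*map(float,sys.argv[1:5]))
E
python3 d.py 448 -284 10 17
```

```text
t 1.1 pos [ 448.  -282.4  110.6] yaw 17.1 F [ 0.7 -0.2 -0.6] open 69.9 grip 0.0 q [-0.79  0.22  1.82  0.    1.1   0.49]
  shift after turn [ -0.4   1.5 100.6] now-axes [ -0.4   1.6 100.6] turn [-0.     0.     0.002]
```

Request:
jog_arm([
  [[0,1.5,20,0,0,0,70],[0,0,25,0,0,0,70],[0,0,25,0,0,0,70],[0,0,20,0,0,0,70],[0,0,10,0,0,0,70],[0,0,5.5,0,0,0,70],[0,0,0,0,0,0,40],[0,0,0,0,0,0,40],[0,0,0,0,0,0,40],[0,0,0,0,0,0,40]],
])

```text
time_s: 2.1
eef_pos: [0.4479, -0.2855, 0.0065]
eef_rot: [0.0, 0.989, 0.149, 0.0]
wrist_force: [0.5, -0.2, 0.8]
opening: 0.594
grasp_force: 64.4
```

```bash
python3 d.py 453.5 -106 100 18.5
```

```text
t 2.1 pos [ 447.9 -285.5    6.5] yaw 17.1 F [ 0.5 -0.2  0.8] open 50.7 grip 64.4 q [-0.79  0.4   1.85  0.    0.89  0.48]
  shift after turn [  62.3 -168.5  -93.5] now-axes [  58.3 -169.8  -93.6] turn [ 0.001 -0.001 -0.024]
```

Request:
jog_arm([
  [[0,0,-15,0,0,-0.024,40],[0,0,-25,0,0,0,40],[0,0,-25,0,0,0,40],[12,-28,0,0,0,0,40],[12,-33,0,0,0,0,40],[13,-33,0,0,0,0,40],[13,-33,0,0,0,0,40],[12,-25,0,0,0,0,40],[0,-17,0,0,0,0,40],[0,0,20,0,0,0,40]],
])

```text
time_s: 3.1
eef_pos: [0.4536, -0.104, 0.0529]
eef_rot: [0.001, 0.987, 0.162, 0.002]
wrist_force: [1.2, -0.6, -5.3]
opening: 0.588
grasp_force: 64.7
```

```bash
python3 d.py 453.5 -106 9.5 18.5
python3 - <<'E'
from bench import ctrl
import cv2
c=ctrl.camera("top");cv2.imwrite("pics/t2.png",cv2.resize(c["frame"][170:300,300:500],None,fx=4,fy=4))
E
```

```text
t 3.1 pos [ 453.6 -104.    52.9] yaw 18.7 F [ 1.2 -0.6 -5.3] open 50.3 grip 64.7 q [-0.48  0.19  2.01  0.    0.94  0.76]
  shift after turn [-0.8  1.9 43.4] now-axes [-0.9  1.8 43.4] turn [ 0.003 -0.003  0.004]
```

View pics/t2.png

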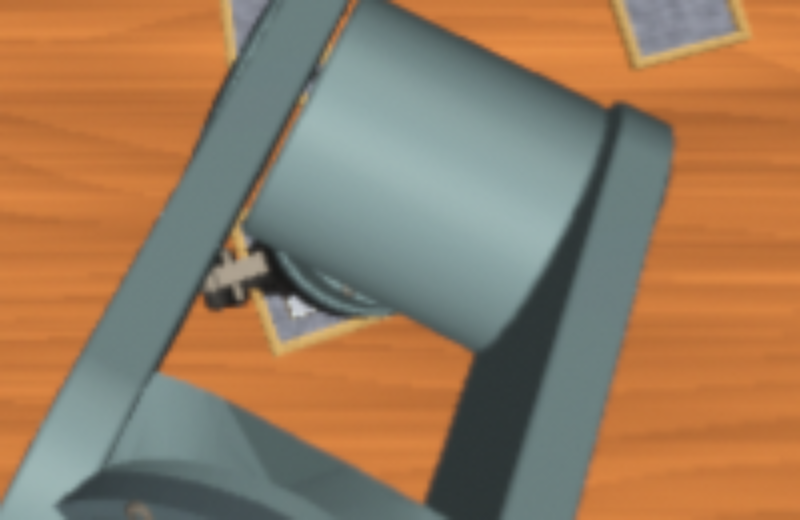

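The arm hides most of the rest. The visible block corner, near (300,305), lies inside the rim. Lowering.

Request:
jog_arm([
  [[-0.8,1.8,12,0,0,0,40],[0,0,14,0,0,0,40],[0,0,9,0,0,0,40],[0,0,4,0,0,0,40],[0,0,2,0,0,0,40],[0,0,1,0,0,0,40],[0,0,0.5,0,0,0,40],[0,0,0.3,0,0,0,40],[0,0,0,0,0,0,40],[0,0,0,0,0,0,40]],
])

```text
time_s: 4.15
eef_pos: [0.4525, -0.1076, 0.0095]
eef_rot: [0.0, 0.987, 0.161, -0.0]
wrist_force: [-8.3, 0.7, 10.3]
opening: 0.59
grasp_force: 67.1
```

```bash
python3 d.py 453.5 -106 9.5 18.5
```

```text
t 4.15 pos [ 452.5 -107.6    9.5] yaw 18.5 F [-8.3  0.7 10.3] open 50.4 grip 67.1 q [-0.49  0.28  2.01 -0.    0.84  0.76]
  shift after turn [ 1.5 -1.2 -0. ] now-axes [ 1.5 -1.2 -0. ] turn [0.    0.001 0.   ]
```

Request:
jog_arm([
  [[0,0,0,0,0,0,56],[0,0,0,0,0,0,64],[0,0,-10,0,0,0,64],[0,0,-25,0,0,0,64],[0,0,-25,0,0,0.1,64],[0,0,-15,0,0,0.1,60],[0,0,0,0,0,0.1,60],[0,-35,0,0,0,0,60],[-2,-40,0,0,0,0,60],[-3,-40,0,0,0,0,60]],
])

```text
time_s: 5.15
eef_pos: [0.4455, 0.0084, 0.0841]
eef_rot: [0.0, 1.0, 0.011, 0.001]
wrist_force: [0.7, -0.3, 0.3]
opening: 0.7
grasp_force: 0.0
```

```bash
python3 d.py 443 110 5 1.2
```

```text
t 5.15 pos [445.5   8.4  84.1] yaw 1.2 F [ 0.7 -0.3  0.3] open 59.8 grip 0.0 q [-0.25  0.09  2.04  0.    1.01  1.3 ]
  shift after turn [  -0.4 -101.6   79.1] now-axes [  -0.5 -101.6   79.1] turn [ 0.    -0.002  0.   ]
```

Request:
jog_arm([
  [[0,-35,0,0,0,0,60],[0,-35,0,0,0,0,60],[0,-25,0,0,0,0,60],[0,-6,10,0,0,0,60],[0,0,30,0,0,0,60],[0,0,25,0,0,0,60],[0,0,10,0,0,0,60],[0,0,3,0,0,0,60],[0,0,0,0,0,0,28],[0,0,0,0,0,0,28]],
])

```text
time_s: 6.15
eef_pos: [0.4438, 0.1084, 0.0062]
eef_rot: [-0.0, 1.0, 0.011, 0.001]
wrist_force: [-1.5, -1.5, -3.4]
opening: 0.427
grasp_force: 60.3
```

Request:
jog_arm([
  [[0,0,0,0,0,0,28],[0,0,0,0,0,0,28],[0,0,0,0,0,0,28],[0,0,-10,0,0,0,28],[0,0,-25,0,0,0,28],[0,0,-25,0,0,0,28],[0,0,-20,0,0,-0.08,28],[0,0,-10,0,0,-0.08,28],[0,0,0,0,0,-0.08,28],[0,0,0,0,0,0,28]],
])

```text
time_s: 7.15
eef_pos: [0.4424, 0.1087, 0.0956]
eef_rot: [-0.0, 0.991, 0.131, 0.0]
wrist_force: [0.4, -0.8, -4.2]
opening: 0.426
grasp_force: 61.2
```

```bash
python3 d.py 611.5 -294 50 15.1
python3 - <<'E'
from bench import ctrl
import cv2
c=ctrl.camera("side");cv2.imwrite("pics/s3.png",c["frame"][:,100:])
E
```

```text
t 7.15 pos [442.4 108.7  95.6] yaw 15.1 F [ 0.4 -0.8 -4.2] open 36.4 grip 61.2 q [-0.02  0.09  2.01  0.    1.04  1.29]
  shift after turn [ 58.4 432.9  45.6] now-axes [ 58.3 432.9  45.6] turn [ 0. -0.  0.]
```

View pics/s3.png

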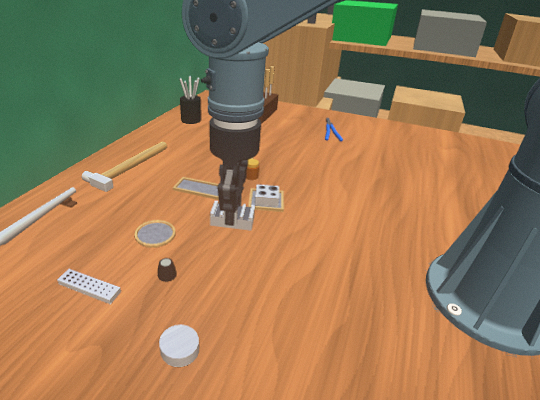

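Side view: groove block held level at (232,215); the square block sits in its rest (266,195); the jar and loupe are undisturbed.

Request:
jog_arm([
  [[4,25,0,0,0,0,28],[5,38,0,0,0,0,28],[5,38,0,0,0,0,28],[5,38,0,0,0,0,28],[5,38,0,0,0,0,28],[5,38,0,0,0,0,28],[5,38,0,0,0,0,28],[5,38,0,0,0,0,28],[5,38,0,0,0,0,28],[5,38,0,0,0,0,28]],
])

```text
time_s: 8.2
eef_pos: [0.585, -0.2341, 0.094]
eef_rot: [-0.001, 0.992, 0.13, -0.001]
wrist_force: [0.5, 0.5, -3.6]
opening: 0.428
grasp_force: 61.3
```

Request:
jog_arm([
  [[5,35,0,0,0,0,28],[4,25,0,0,0,0,28],[0,6,0,0,0,0,28],[0,0,10,0,0,0,28],[0,0,20,0,0,0,28],[0,0,20,0,0,0,28],[0,0,10,0,0,0,28],[0,0,5,0,0,0,28],[0,0,0,0,0,0,28],[0,0,0,0,0,0,28]],
])

```text
time_s: 9.2
eef_pos: [0.6117, -0.2945, 0.0308]
eef_rot: [0.0, 0.991, 0.131, 0.0]
wrist_force: [-0.0, -0.6, -2.9]
opening: 0.428
grasp_force: 61.3
```

```bash
python3 d.py 611.5 -294 9.2 15.1
python3 - <<'E'
from bench import ctrl
import cv2
c=ctrl.camera("side");cv2.imwrite("pics/s4.png",cv2.resize(c["frame"][90:230,250:450],None,fx=4,fy=4))
E
```

```text
t 9.2 pos [ 611.7 -294.5   30.8] yaw 15.1 F [-0.  -0.6 -2.9] open 36.5 grip 61.3 q [-0.62  0.62  1.44  0.    1.08  0.68]
  shift after turn [-0.  -0.5 21.6] now-axes [-0.  -0.5 21.6] turn [ 0.001 -0.001 -0.001]
```

View pics/s4.png

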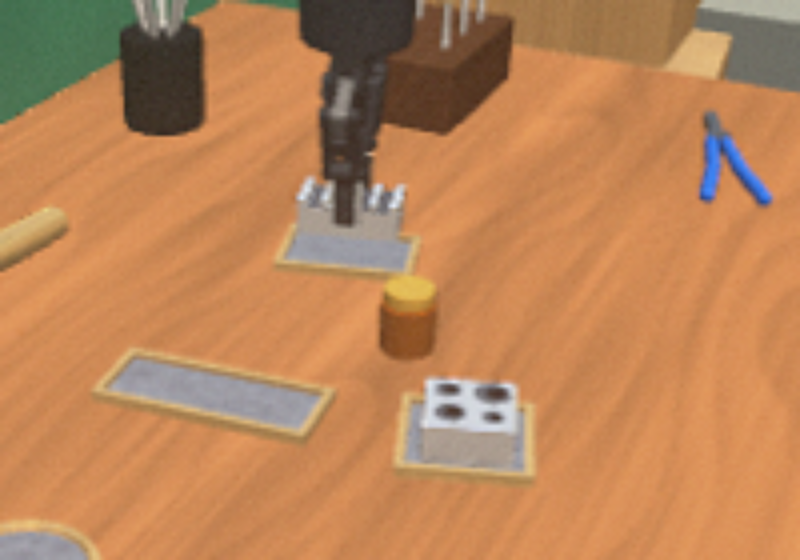

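Square block sits within its rest (475,420); groove block hangs above its own, aligned (345,220). Lowering.

Request:
jog_arm([
  [[0,0,8,0,0,0,28],[0,0,7,0,0,0,28],[0,0,3,0,0,0,28],[0,0,1.5,0,0,0,28],[0,0,1,0,0,0,28],[0,0,0.5,0,0,0,28],[0,0,0.5,0,0,0,28],[0,0,0.3,0,0,0,28],[0,0,0,0,0,0,28],[0,0,0,0,0,0,28]],
])

```text
time_s: 10.25
eef_pos: [0.6113, -0.2947, 0.0092]
eef_rot: [0.0, 0.991, 0.131, 0.0]
wrist_force: [-4.0, 1.3, 5.3]
opening: 0.428
grasp_force: 62.4
```

Request:
jog_arm([
  [[0,0,0,0,0,0,42],[0,0,0,0,0,0,52],[0,0,-10,0,0,0,52],[0,0,-25,0,0,0,52],[0,0,-25,0,0,0.1,52],[0,0,-20,0,0,0.108,52],[2,-25,0,0,0,0,52],[3,-40,0,0,0,0,52],[3,-40,0,0,0,0,52],[3,-40,0,0,0,0,52]],
])

```text
time_s: 11.25
eef_pos: [0.6144, -0.1481, 0.0892]
eef_rot: [0.0, 1.0, 0.027, 0.001]
wrist_force: [0.2, 0.5, -0.7]
opening: 0.612
grasp_force: 0.0
```

Request:
jog_arm([
  [[3,-42,0,0,0,0,52],[3,-42,0,0,0,0,52],[4,-42,0,0,0,0,52],[4,-42,0,0,0,0,52],[4,-42,0,0,0,0,52],[4,-42,0,0,0,0,52],[4,-42,0,0,0,0,52],[4,-42,0,0,0,0,52],[3,-42,0,0,0,0,52],[3,-35,0,0,0,0,52]],
])

```text
time_s: 12.25
eef_pos: [0.6276, 0.2678, 0.0892]
eef_rot: [-0.0, 1.0, 0.028, 0.001]
wrist_force: [0.2, -0.2, -0.6]
opening: 0.61
grasp_force: 0.0
```

```bash
python3 d.py 626 281 5 3.2
python3 - <<'E'
from h import *
from bench import ctrl
c=ctrl.camera("top"); cv2.imwrite("pics/t5.png",cv2.resize(c["frame"][120:270,330:500],None,fx=4,fy=4))
E
```

```text
t 12.25 pos [627.6 267.8  89.2] yaw 3.2 F [ 0.2 -0.2 -0.6] open 52.1 grip 0.0 q [0.23 0.55 1.41 0.   1.17 1.74]
  shift after turn [ -0.9 -13.2  84.2] now-axes [ -1.  -13.2  84.2] turn [-0.001 -0.001 -0.   ]
```

View pics/t5.png

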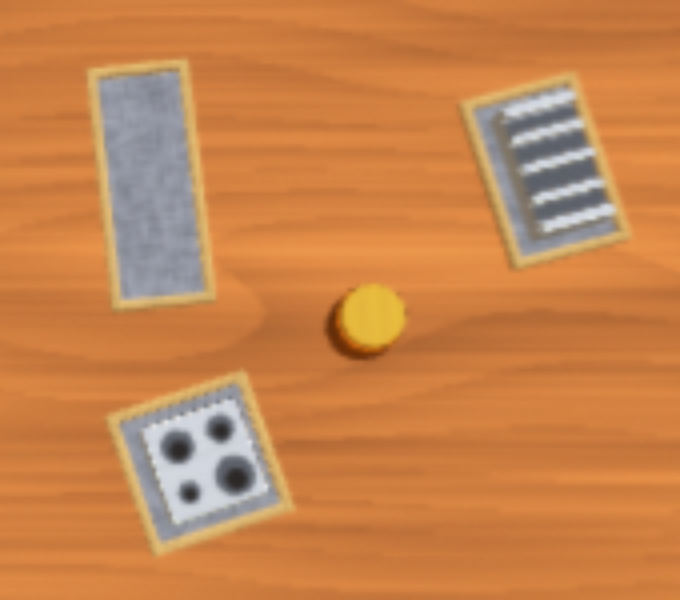

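Both blocks lie inside their rests, with felt visible round them, allowing for parallax. Next the draw plate.

Request:
jog_arm([
  [[-1,-13,10,0,0,0,52],[0,0,25,0,0,0,52],[0,0,25,0,0,0,52],[0,0,15,0,0,0,52],[0,0,6,0,0,0,52],[0,0,2.7,0,0,0,52],[0,0,0,0,0,0,52],[0,0,0,0,0,0,20],[0,0,0,0,0,0,20],[0,0,0,0,0,0,20]],
])

```text
time_s: 13.3
eef_pos: [0.627, 0.2787, 0.0064]
eef_rot: [-0.0, 1.0, 0.027, 0.001]
wrist_force: [-0.3, 0.1, 6.5]
opening: 0.326
grasp_force: 59.6
```

```bash
python3 d.py 626 281 5 3.2
python3 - <<'E'
from h import *
from bench import ctrl
c=ctrl.camera("side"); cv2.imwrite("pics/s6.png",cv2.resize(c["frame"][210:330,130:280],None,fx=5,fy=5))
E
```

```text
t 13.3 pos [627.  278.7   6.4] yaw 3.1 F [-0.3  0.1  6.5] open 27.8 grip 59.6 q [0.25 0.67 1.42 0.   1.04 1.76]
  shift after turn [-0.9 -2.3  1.4] now-axes [-0.9 -2.3  1.4] turn [-0.001 -0.003 -0.001]
```

View pics/s6.png

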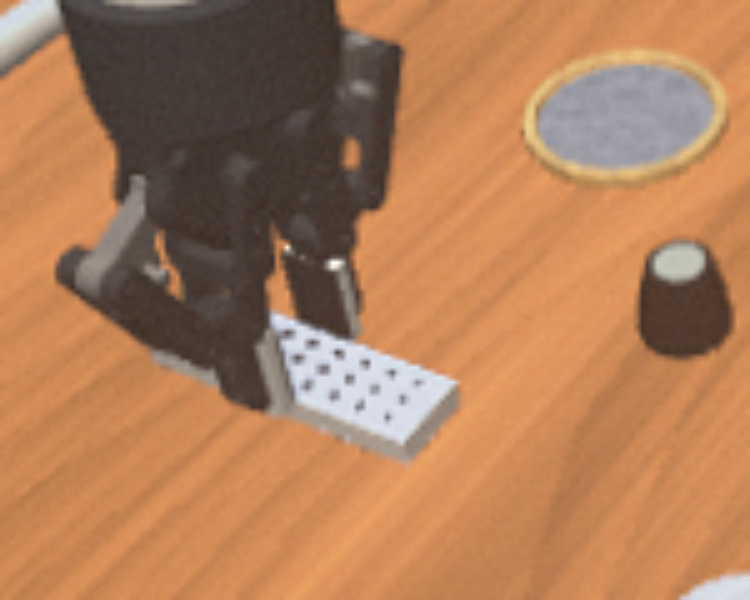

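Plate is gripped across its middle, the pad tips about 5 mm above its underside, level; loupe untouched at (685,300). Lift and carry.

Request:
jog_arm([
  [[0,0,-5,0,0,0,20],[0,0,-15,0,0,0,20],[0,0,-25,0,0,0,20],[0,0,-15,0,0,-0.04,20],[-3,20,0,0,0,0,20],[-5,32,0,0,0,0,20],[-5,32,0,0,0,0,20],[-5,32,0,0,0,0,20],[-5,32,0,0,0,0,20],[-5,32,0,0,0,0,20]],
])

```text
time_s: 14.35
eef_pos: [0.6138, 0.0943, 0.0642]
eef_rot: [0.0, 0.999, 0.047, -0.001]
wrist_force: [0.5, 0.6, -2.8]
opening: 0.321
grasp_force: 59.7
```

Request:
jog_arm([
  [[-5,32,0,0,0,0,20],[-5,32,0,0,0,0,20],[-5,32,0,0,0,0,20],[-5,32,0,0,0,0,20],[-4,30,0,0,0,0,20],[-3,15,0,0,0,0,20],[0,5,0,0,0,0,20],[0,0,15,0,0,0,20],[0,0,10,0,0,0,20],[0,0,0,0,0,0,20]],
])

```text
time_s: 15.35
eef_pos: [0.6026, -0.0813, 0.0364]
eef_rot: [-0.001, 0.999, 0.048, -0.003]
wrist_force: [0.6, 0.4, -5.0]
opening: 0.321
grasp_force: 59.8
```

```bash
python3 d.py 606 -84 9.4 5.5
python3 - <<'E'
from h import *
from bench import ctrl
c=ctrl.camera("side"); cv2.imwrite("pics/s7.png",cv2.resize(c["frame"][110:230,230:380],None,fx=5,fy=5))
E
```

```text
t 15.35 pos [602.6 -81.3  36.4] yaw 5.5 F [ 0.6  0.4 -5. ] open 27.4 grip 59.8 q [-0.33  0.49  1.64  0.    1.02  1.15]
  shift after turn [ 3.1  3.1 27. ] now-axes [ 3.2  3.1 27. ] turn [-0.003  0.005  0.   ]
```

View pics/s7.png

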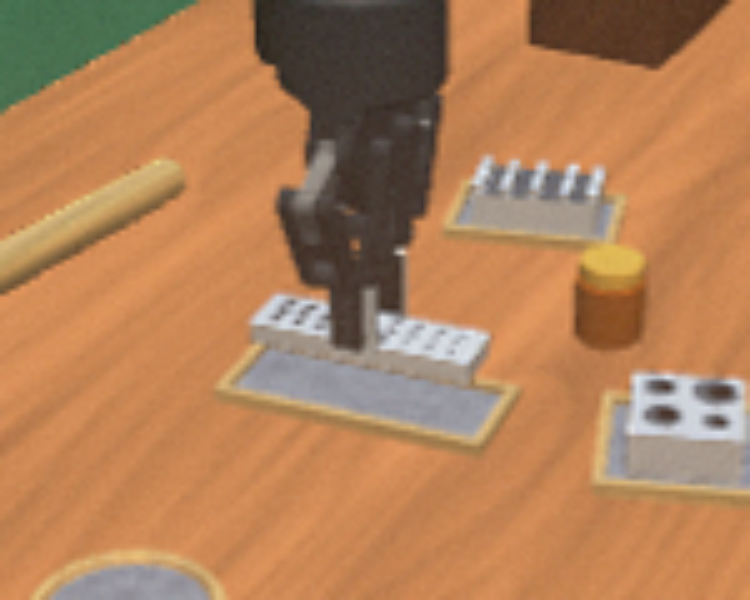

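Plate is level above its rest (370,340), along the rest's axis. A small correction, then lower.

Request:
jog_arm([
  [[3,2.5,0,0,0,0,20],[0,0,8,0,0,0,20],[0,0,8,0,0,0,20],[0,0,5,0,0,0,20],[0,0,3,0,0,0,20],[0,0,1.5,0,0,0,20],[0,0,1,0,0,0,20],[0,0,0.5,0,0,0,20],[0,0,0,0,0,0,20],[0,0,0,0,0,0,20]],
])

```text
time_s: 16.4
eef_pos: [0.6083, -0.0857, 0.0127]
eef_rot: [0.0, 0.999, 0.047, 0.0]
wrist_force: [0.7, -0.3, -3.3]
opening: 0.324
grasp_force: 59.8
```

```bash
python3 d.py 606 -84 9.4 5.5
```

```text
t 16.4 pos [608.3 -85.7  12.7] yaw 5.4 F [ 0.7 -0.3 -3.3] open 27.7 grip 59.8 q [-0.33  0.54  1.63 -0.    0.98  1.14]
  shift after turn [-2.1 -1.9  3.3] now-axes [-2.1 -1.9  3.3] turn [ 0.    -0.    -0.001]
```

Request:
jog_arm([
  [[-1.5,-1,0.5,0,0,0,20],[0,0,0.8,0,0,0,20],[0,0,0.7,0,0,0,20],[0,0,0.5,0,0,0,20],[0,0,0.3,0,0,0,20],[0,0,0.3,0,0,0,20],[0,0,0.2,0,0,0,20],[0,0,0,0,0,0,20],[0,0,0,0,0,0,20],[0,0,0,0,0,0,20]],
])

```text
time_s: 17.4
eef_pos: [0.6066, -0.0848, 0.0094]
eef_rot: [0.0, 0.999, 0.047, 0.0]
wrist_force: [-1.8, -0.7, 0.6]
opening: 0.324
grasp_force: 60.3
```

```bash
python3 d.py 606 -84 9.4 5.5
```

```text
t 17.4 pos [606.6 -84.8   9.4] yaw 5.4 F [-1.8 -0.7  0.6] open 27.6 grip 60.3 q [-0.33  0.54  1.63 -0.    0.97  1.14]
  shift after turn [-0.5 -0.8  0. ] now-axes [-0.5 -0.8  0. ] turn [ 0.    -0.    -0.001]
```

Request:
jog_arm([
  [[0,0,0.3,0,0,0,20],[0,0,0,0,0,0,34],[0,0,0,0,0,0,42],[0,0,-10,0,0,0,42],[0,0,-25,0,0,0,42],[0,0,-30,0,0,0,50],[0,0,-20,0,0,0,60],[-8,-25,0,0,0,0,72],[-14,-40,0,0,0,0,74],[-14,-40,0,0,0,0,74]],
])

```text
time_s: 18.4
eef_pos: [0.5609, 0.0168, 0.0951]
eef_rot: [0.0, 0.999, 0.047, 0.001]
wrist_force: [0.7, 0.3, 0.3]
opening: 0.869
grasp_force: 0.0
```

Request:
jog_arm([
  [[-14,-40,0,0,0,0,74],[-14,-40,0,0,0,0,74],[-14,-40,0,0,0,0,74],[-14,-40,0,0,0,0,74],[-14,-40,0,0,0,0,74],[-14,-40,0,0,0,0,74],[-14,-40,0,0,0,0,74],[-6,-20,0,0,0,0,74],[0,0,0,0,0,0,74],[0,0,0,0,0,0,74]],
])

```text
time_s: 19.4
eef_pos: [0.4291, 0.3054, 0.0945]
eef_rot: [-0.0, 0.999, 0.048, 0.001]
wrist_force: [0.3, -0.1, -0.2]
opening: 0.867
grasp_force: 0.0
```

```bash
python3 d.py 428 309.5 5 5.4
python3 - <<'E'
from h import *
from bench import ctrl
c=ctrl.camera("top"); cv2.imwrite("pics/t8.png",cv2.resize(c["frame"][110:290,140:420],None,fx=2.8,fy=2.8))
E
```

```text
t 19.4 pos [429.1 305.4  94.5] yaw 5.5 F [ 0.3 -0.1 -0.2] open 74.1 grip 0.0 q [ 0.39  0.24  1.84 -0.    1.06  1.87]
  shift after turn [-0.7 -4.2 89.5] now-axes [-0.8 -4.2 89.5] turn [ 0.    -0.001  0.002]
```

View pics/t8.png

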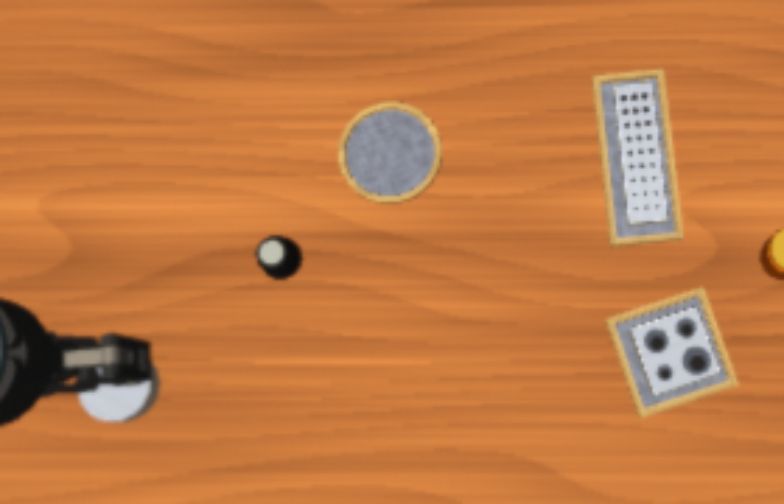

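Draw plate is in its rest (640,150); the gripper is over the round block, loupe clear. Descend and grip.

Request:
jog_arm([
  [[-0.5,-4,10,0,0,0,74],[0,0,25,0,0,0,74],[0,0,25,0,0,0,74],[0,0,17,0,0,0,74],[0,0,8,0,0,0,74],[0,0,4,0,0,0,74],[0,0,0,0,0,0,45],[0,0,0,0,0,0,45],[0,0,0,0,0,0,45],[0,0,0,0,0,0,45]],
])

```text
time_s: 20.45
eef_pos: [0.4289, 0.3094, 0.0059]
eef_rot: [-0.0, 0.999, 0.047, 0.001]
wrist_force: [-0.3, -1.0, 3.7]
opening: 0.628
grasp_force: 64.3
```

```bash
python3 d.py 610.5 110 50 5.4
```

```text
t 20.45 pos [428.9 309.4   5.9] yaw 5.4 F [-0.3 -1.   3.7] open 53.6 grip 64.3 q [ 0.4   0.4   1.86 -0.    0.88  1.88]
  shift after turn [162.  215.6 -44.1] now-axes [162.  215.7 -43.8] turn [-0.    -0.002  0.001]
```

Request:
jog_arm([
  [[0,0,-10,0,0,0,45],[0,0,-25,0,0,0,45],[0,0,-30,0,0,0,45],[0,0,-20,0,0,0,45],[15,20,0,0,0,0,45],[23,31,0,0,0,0,45],[23,31,0,0,0,0,45],[23,31,0,0,0,0,45],[23,31,0,0,0,0,45],[23,31,0,0,0,0,45]],
])

```text
time_s: 21.45
eef_pos: [0.574, 0.146, 0.0899]
eef_rot: [-0.0, 0.999, 0.047, -0.001]
wrist_force: [0.8, 1.0, -3.7]
opening: 0.626
grasp_force: 64.7
```

Request:
jog_arm([
  [[20,25,0,0,0,0,45],[12,15.5,0,0,0,0,45],[0,0,10,0,0,0,45],[0,0,20,0,0,0,45],[0,0,20,0,0,0,45],[0,0,10,0,0,0,45],[0,0,5,0,0,0,45],[0,0,0,0,0,0,45],[0,0,0,0,0,0,45],[0,0,0,0,0,0,45]],
])

```text
time_s: 22.45
eef_pos: [0.6104, 0.1101, 0.026]
eef_rot: [0.0, 0.999, 0.047, 0.001]
wrist_force: [0.0, -0.7, -4.8]
opening: 0.62
grasp_force: 64.6
```

```bash
python3 d.py 610.5 110 8.9 5.4
python3 - <<'E'
from h import *
from bench import ctrl
c=ctrl.camera("side"); cv2.imwrite("pics/s9.png",cv2.resize(c["frame"][160:290,180:330],None,fx=4.5,fy=4.5))
E
```

```text
t 22.45 pos [610.4 110.1  26. ] yaw 5.4 F [ 0.  -0.7 -4.8] open 52.9 grip 64.6 q [-0.01  0.52  1.61  0.    1.    1.46]
  shift after turn [ 0.1  0.1 17.1] now-axes [ 0.   0.1 17.1] turn [ 0.    -0.002  0.001]
```

View pics/s9.png

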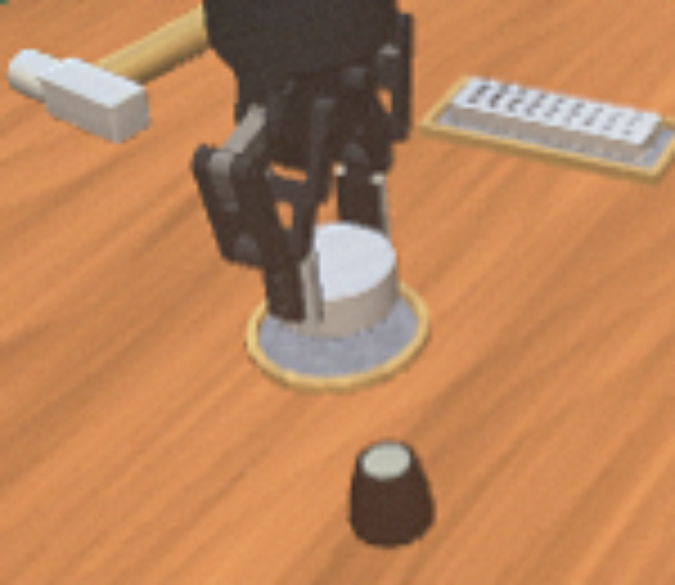

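Round block hangs level over its rest (350,280) and the draw plate lies flat in its own (565,120). Lowering.

Request:
jog_arm([
  [[0,0,6,0,0,0,45],[0,0,5,0,0,0,45],[0,0,2.5,0,0,0,45],[0,0,1.5,0,0,0,45],[0,0,1,0,0,0,45],[0,0,0.5,0,0,0,45],[0,0,0.5,0,0,0,45],[0,0,0.2,0,0,0,45],[0,0,0,0,0,0,45],[0,0,0,0,0,0,45]],
])

```text
time_s: 23.5
eef_pos: [0.6099, 0.1099, 0.0089]
eef_rot: [0.0, 0.999, 0.047, 0.0]
wrist_force: [-5.3, -0.5, 6.9]
opening: 0.623
grasp_force: 65.8
```

```bash
python3 d.py 610.5 110 8.9 5.4
```

```text
t 23.5 pos [609.9 109.9   8.9] yaw 5.4 F [-5.3 -0.5  6.9] open 53.2 grip 65.8 q [-0.01  0.55  1.61 -0.    0.98  1.46]
  shift after turn [ 0.6 -0.   0. ] now-axes [ 0.6 -0.   0. ] turn [ 0.    -0.     0.001]
```

Request:
jog_arm([
  [[0,0,0,0,0,0,62],[0,0,0,0,0,0,68],[0,0,-10,0,0,0,68],[0,0,-25,0,0,0,68],[0,0,-35,0,0,0,68],[0,0,-35,0,0,0,68],[-20,0,-20,0,0,0,68],[-40,0,0,0,0,0,68],[-40,0,0,0,0,0,68],[-40,0,0,0,0,0,68]],
])

```text
time_s: 24.5
eef_pos: [0.4693, 0.0965, 0.1336]
eef_rot: [0.0, 0.999, 0.047, 0.001]
wrist_force: [-0.7, 0.4, 0.8]
opening: 0.797
grasp_force: 0.0
```

Request:
jog_arm([
  [[-30,-20,0,0,0,0,68],[-10,-40,0,0,0,0,68],[0,-40,0,0,0,0,68],[0,-40,0,0,0,0,68],[0,-40,0,0,0,0,68],[0,-40,0,0,0,0,68],[0,-30,0,0,0,0,68],[0,0,0,0,0,0,68],[0,0,0,0,0,0,68],[0,0,0,0,0,0,68]],
])

```text
time_s: 25.5
eef_pos: [0.4069, 0.341, 0.1329]
eef_rot: [0.0, 0.999, 0.047, 0.0]
wrist_force: [0.6, 1.6, 0.3]
opening: 0.796
grasp_force: 0.0
```

Run:
```python
from h import *
from bench import ctrl
c=ctrl.camera("top"); f=c["frame"]; cv2.imwrite("pics/t10.png",cv2.resize(f[120:280,220:500],None,fx=2.8,fy=2.8))
# tool tops by colour+height
hs=cv2.cvtColor(f,cv2.COLOR_BGR2HSV)[...,1]<110
for n,(u,v),h in(("round",(279,164),.025),("draw",(368,166),.015),("square",(380,235),.027),("groove",(466,162),.029)):
    ys,xs=np.mgrid[v-34:v+34,u-34:u+34].reshape(2,-1); P=bydepth(c,np.c_[xs,ys]); k=(P[:,2]>h-.006)&hs[ys,xs]
    r=cv2.minAreaRect((onplane(c,np.c_[xs,ys][k],h)[:,:2]*1000).astype(np.float32)); print(n,np.round(r[0],1),np.round(r[1],1),round(r[2],1),np.median(P[k,2]).round(4))
```

```text
round [608.4 109. ] [54.3 55.4] 89.7 0.025
draw [600.4 -79.7] [120.8  40.7] 5.9 0.0148
square [ 452.9 -106.8] [51.8 52.1] 18.9 0.0273
groove [ 606.2 -294.1] [78.1 41.3] 15.3 0.0263
```

View pics/t10.png

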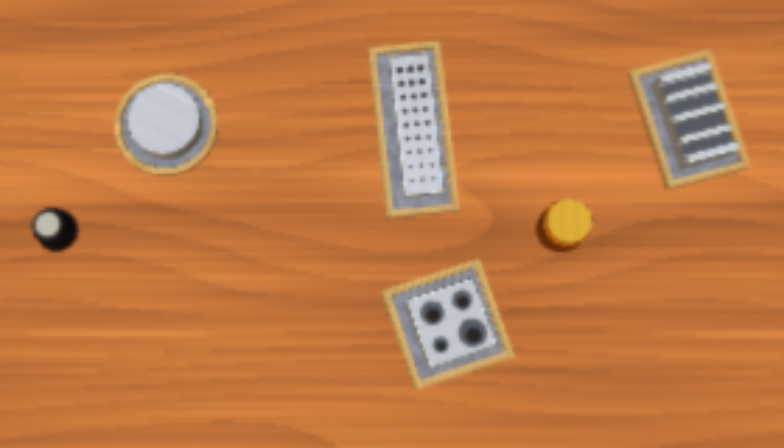

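All four tools lie flat inside their rests: round (163,120), draw (415,125), square (450,322), grooved (700,110). Their tops measure 25, 15, 27 and about 26–29 mm, as expected on the felt. The jar (567,222) and loupe (55,228) are where they started.

```bash
python3 -c "
from bench import ctrl
print(ctrl.hand_in())"
```

```text
the job is handed in; nothing more can be done
None
```

I put all four forming tools in their matching rests, flat on the felt and top side up, left the jar and loupe standing where they were, and handed the job in at about 25.5 s; the hand-in returned no verdict.

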